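# Release the shaker's transport lock and park its pin

### The arm

A 6-joint arm with a two-finger parallel gripper is mounted at the origin on the work surface. World frame = base frame: x ahead of the robot, y to its left, z up, the work surface at z = 0. Lengths are in m, angles in rad, forces in N, time in s.
With the tool pointing down it reaches from about 0.25 to 0.725 m from the base axis. Payload 4 kg.
Tool frame: the origin (TCP) lies at the very end of the fingers, on their centre line; the grasp point (between the pads) lies 19 mm behind it; z points along the fingers, y is the line along which they close (so a half turn about z gives the same grasp; the last joint's range is limited). The gripper opens to 85 mm and grips with 20 to 120 N. Pads are 22 mm wide; open, the fingers measure 114 mm over their backs; the gripper's body (76 mm by 85 mm) begins 54 mm behind the grasp point. The pads swing forward as they close: fully open they stand 13 mm farther back than shut.
Start: joints at [1.182, 0.241, 0.005, 1.335, 0, 1.571], TCP at [0.19, 0.463, 0.231] pointing down, gripper open.
Joint ranges: [-2.72, 2.72], [-1.05, 1.87], [-1.09, 1.28], [-1.99, 2.15], [-1.42, 1.44], [-3.14, 3.14]. Speed limits (rad/s): [2.79, 2.79, 3.14, 3.14, 3.14, 3.14].

### API

Orientations are given as a unit quaternion [x, y, z, w].
In Python, from workcell import monitor, viewer, job gives the robot as it stands.
- The arm moves only by the tool arm_command, never from a script. Its argument "increments" is a list of rows, each an object of numbers: "dx", "dy", "dz": the shift along the tool's x, y, z in cm; "wx", "wy", "wz": the turn, a rotation vector about the tool's x, y, z in rad; "grip": the finger opening in cm, from 0 to 8.54. In form: [{"dx": .., "dy": .., "dz": .., "wx": .., "wy": .., "wz": .., "grip": ..}, ...]. A call has 1 to 10 rows; each row is the pose to reach, as a shift and turn from the pose commanded when the call began, along the tool's axes at that moment; what a row does not reach only later rows make up. A row lasts 1/10 s, in which the tool goes at most 50 mm and 8.59 degrees, less where a joint would pass 70% of its speed; a pose out of reach is approached as far as the arm can. A call with a gripper value outside its range is refused whole. The fingers move at their own pace and stop on an object; the grip force is fixed at half the most. Time passes only in rows, so rows that repeat a pose let the fingers close. It gives the time, the measured TCP pose, the force, the opening and the grip force at its end, in the units of the state.
- monitor.get_obs(): the state, without advancing time (a new reading comes with each control period).
- viewer.camera(name): name is "scene" or "top" or "wrist"; returns (picture, depth): 420x560x3 uint8, red, green, blue; 420x560 float32, m along the optical axis (not along the pixel's ray), 0 where there is no reading.
- viewer.get_calibration(name): a dict with "fovy" (degrees; the focal length in pixels is half the picture's height over the tangent of half this angle, whatever the lens; pixels are square), "cx", "cy" (the principal point, pixels), "dist_coeffs" ([k1, k2, p1, p2, k3] as OpenCV has them; the pictures are not rectified), "view" (4x4, takes a point from world to camera coordinates). Camera axes: x right, y up, looking along -z (the intrinsics and any distortion apply to the point x, -y, -z); pixel columns grow to the right and rows downward; lengths in m; the calibration is good to about 2 mm. A picture is of the moment at which its call begins: read the wrist's pose just before it. get_calibration takes no time and is no camera call; for the wrist camera it gives the pose at the moment of the call.
- job.job_done(): hands the job in; it is judged then, once.
The state is a dict: "clock": time; "joint_pos": joint angles; "joint_vel": joint speeds; "tau": joint torques, N m; "eef_pos": TCP position; "tool_rot": TCP orientation; "ft_force": force on the tool from outside, world axes, zero at the start; "ft_torque": the same for the moment, N m; "grip_width": finger opening in m; "grasp_force": force on a finger pad.
Only numpy, scipy, OpenCV 4.12 (cv2) and the standard library are available. Lean on these libraries where they do the work, as an engineer would, in place of code of your own. Each camera call takes 0.05 s, during which the arm holds its last target. There are 200 camera calls.

### The job

Unlock the shaker for use: draw the lock pin by its square head straight out of the bores at the shaker's front and lay it down flat on the black rubber mat. Let go, then take it up again by its shank and park it in the grey pin holder, its head down on the pocket floor and its shank lying in the side notch and sticking out. Do not drop the pin, and leave the other things on the bench where they stand.

Things in the scene. Friction and masses are not known exactly. Their poses are not given: they have to be found in the camera images.
- shaker: Low ivory lab shaker, fixed, 240 (x) x 300 (y) mm, aluminium platform, 92 mm high overall. Origin: centre of underside; -x is its front. In front stick out two 12 mm steel ears with a tongue between (together x -215 to -120, y 27 to 73, z 30 to 72 mm in its frame), with a 14 mm bore through all along y, axis at x -195, z 50 mm
- bore (a point): mouth of the bore on the outer (+y) face of the left ear, where the pin's head sits; axes as the shaker's: the pin is drawn out along +y. The far face of the other ear is 46 mm behind it (-y)
- pin: Loose steel lock pin, 0.15 kg: square head 24 x 24 mm, 30 mm long; round shank 12 mm thick, 75 mm long. Origin: centre of the head; +x runs along the shank to the tip. At first it lies level in the bore, head 3 mm outside the left ear, sides upright, axis 49 mm above the bench, shank along the shaker's -y. Lying flat, its axis is 12 mm above the surface
- pin_tip (a point): centre of the end of the pin's shank, 90 mm from the pin's origin
- pin_shank (a point): point on the pin's axis, 60 mm from its origin, a good place to take the shank
- holder: Grey pin holder, fixed, 60 (x) x 52 (y) x 54 mm high, walls 8 mm. Origin: centre of underside. Pocket open at the top, 44 (x) x 36 (y) mm, floor 20 mm above the bench. In the middle of its +x wall a notch 18 mm wide, open at the top, bottom 24 mm up. Parked, the pin points along +x, head in the pocket, axis 32 mm up; no finger room beside the head
- mat: Black rubber mat, fixed, 160 (x) x 180 (y) x 3 mm. Origin: centre of its underside
- beaker: bystander: small glass beaker, 60 mm across, 75 mm high; origin: underside
- jar: bystander: white plastic jar with black lid, 52 mm across, 70 mm high; origin: underside
- driver: bystander: screwdriver lying on the bench, 170 mm long along its x
- amber: bystander: amber bottle, 60 mm across, 130 mm high; origin: underside
- flask: bystander: clear bottle with white cap, 64 mm across, 120 mm high; origin: underside
There are look-alikes about, which are no part of the job. Of the things like the mat, leave any that is brown; of the rest the larger one is meant.

How it is judged:
By the outcome, as a careful person would: the job done as asked, in the order asked, and still so for the second after the job is handed in, with the robot touching nothing.
It also fails if it takes over 59 s, if anything falls off the work surface, if the arm or the gripper's body presses on something with over 40 N, if the wrist force passes 120 N, or if a joint passes its speed limit or range.

## Working session

There is one attempt and no reset: what is moved stays moved. The work goes in short steps, Python scripts to look and compute and a tool call to move; the robot and the scene stay as the last step left them, time stands still between calls to the robot, and variables do not carry over. Pictures are saved under pics/ and viewed, at most 13 in all, crops included, and the job is handed in when it is done.

Besides the shell and the picture viewer there is one more tool, called after "Request:" as name(argument=value, ...), one argument or row to a line, values as JSON. arm_command: Moves the arm, as the interface text tells. Its arguments: {"type":"object","properties":{"increments":{"type":"array","items":{"type":"object","properties":{"dx":{"type":"number"},"dy":{"type":"number"},"dz":{"type":"number"},"wx":{"type":"number"},"wy":{"type":"number"},"wz":{"type":"number"},"grip":{"type":"number"}}}}},"required":["increments"]}

```bash
mkdir -p pics; ls; cat > h.py <<'E'
import numpy as np, cv2, os
from workcell import monitor, viewer, job
from scipy.spatial.transform import Rotation as R
def cal(n):
    c=viewer.get_calibration(n); f=210/np.tan(np.radians(c['fovy'])/2)
    return np.array([[f,0,c['cx']],[0,f,c['cy']],[0,0,1.]]),np.array(c['dist_coeffs'],float),np.array(c['view'],float).reshape(4,4)
def world(n,uv,d,c=None):
    K,D,V=c or cal(n); uv=np.asarray(uv,float).reshape(-1,1,2); d=np.asarray(d,float).reshape(-1)
    p=cv2.undistortPoints(uv,K,D).reshape(-1,2)
    P=np.c_[p[:,0]*d,-p[:,1]*d,-d]
    return (P-V[:3,3])@V[:3,:3]
def plane(n,uv,z,c=None):
    c=c or cal(n); uv=np.asarray(uv,float).reshape(-1,2); a=world(n,uv,np.full(len(uv),.1),c); b=world(n,uv,np.full(len(uv),1.),c)
    t=(z-a[:,2])/(b[:,2]-a[:,2]); return a+t[:,None]*(b-a)
def cloud(n,d,c=None):
    v,u=np.mgrid[0:420,0:560]; return world(n,np.c_[u.ravel(),v.ravel()],d.ravel(),c).reshape(420,560,3)
def shot(n,name):
    c=cal(n); p,d=viewer.camera(n); np.savez('pics/'+name+'.npz',p=p,d=d,K=c[0],D=c[1],V=c[2]); cv2.imwrite('pics/'+name+'.png',p[:,:,::-1]); return p,d,c
def load(name):
    a=np.load('pics/'+name+'.npz'); return a['p'],a['d'],(a['K'],a['D'],a['V'])
E
python3 - <<'E'
from h import *
o=monitor.get_obs(); print({k:np.round(v,3) for k,v in o.items()})
a=shot('top','top1')[0]; b=shot('scene','scene1')[0]
E
```

```text
pics
{'clock': np.float64(0.0), 'joint_pos': array([ 1.182,  0.241,  0.004,  1.335, -0.   ,  1.571]), 'joint_vel': array([-0.   ,  0.   ,  0.   ,  0.001, -0.001, -0.001]), 'tau': array([-0.0000e+00, -3.7232e+01,  2.5241e+01,  1.7000e-02, -0.0000e+00,
       -0.0000e+00]), 'eef_pos': array([0.189, 0.462, 0.23 ]), 'tool_rot': array([ 0.193,  0.981, -0.001, -0.   ]), 'ft_force': array([-0.774, -0.394, -0.199]), 'ft_torque': array([-0.031,  0.003,  0.009]), 'grasp_force': np.float64(0.0), 'grip_width': np.float64(0.085)}
```

View pics/top1.png

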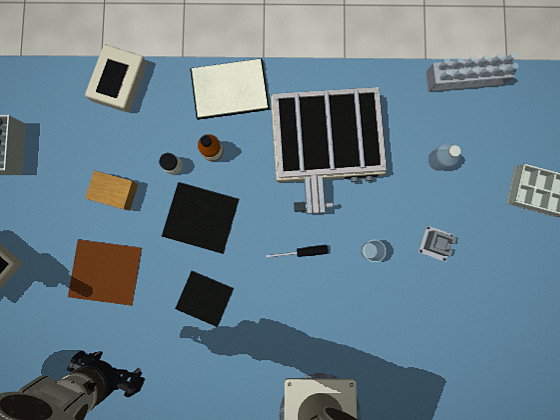

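View pics/scene1.png

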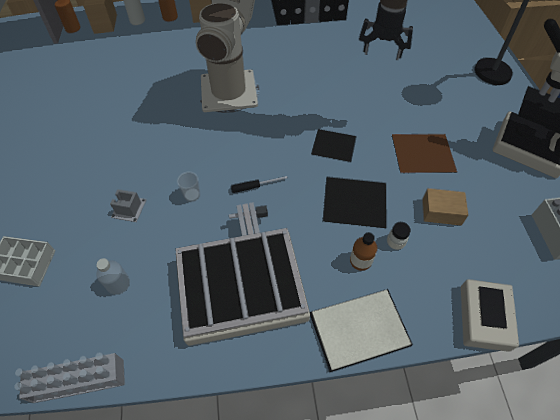

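```bash
python3 - <<'E'
from h import *
p,d,c=load('top1'); s,ds,cs=load('scene1')
def crop(p,x,y,w,h,k): return cv2.resize(p[y:y+h,x:x+w,::-1],None,fx=k,fy=k,interpolation=cv2.INTER_CUBIC)
A=crop(p,270,170,80,56,5); B=crop(p,410,216,56,56,5)[:280]; C=crop(s,210,190,80,56,5); D=crop(s,95,175,56,56,5)
E_=crop(p,150,170,140,56*0+160,1)
im=np.vstack([np.hstack([A,B]),np.hstack([C,D])]); cv2.imwrite('pics/crop1.png',im); print(im.shape)
P=cloud('top',d,c)
for n,u,v in [('bench',300,290),('mat',200,217),('small',204,298),('head',299,207),('tip',333,207),('ear',316,200),('plat',330,110),('holder',438,243),('cup',376,250)]: print(n,P[v,u].round(4))
# dark mats
g=p.max(2)
for n,(x0,y0,x1,y1) in {'mat':(155,175,245,260),'small':(170,265,240,330)}.items():
    m=np.zeros_like(g); m[y0:y1,x0:x1]=(g[y0:y1,x0:x1]<60)
    k=max(cv2.findContours(m,0,2)[0],key=cv2.contourArea)
    uv=k.reshape(-1,2).astype(float); W=plane('top',uv,.003,c)[:,:2].astype(np.float32)
    print(n,cv2.minAreaRect(W*1000))
E
```

```text
(560, 680, 3)
bench [ 0.331   0.0529 -0.0036]
mat [0.5301 0.333  0.0079]
small [0.3077 0.3167 0.0044]
head [0.5556 0.0597 0.0602]
tip [ 0.562  -0.0386  0.0019]
ear [0.5739 0.015  0.0691]
plat [ 0.8172 -0.0219  0.0782]
holder [ 0.4636 -0.3226  0.0242]
cup [ 0.443  -0.1567  0.0063]
mat ((529.9063720703125, 333.343994140625), (179.2861328125, 158.21621704101562), 74.88507080078125)
small ((307.1356506347656, 316.86639404296875), (126.15278625488281, 112.02239227294922), 67.91232299804688)
```

View pics/crop1.png

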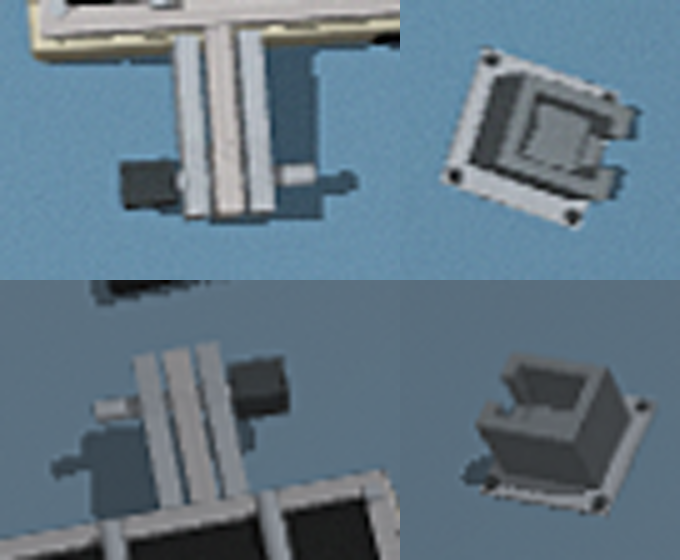

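```bash
cat >> h.py <<'E'
def rel(pos,yaw,o=None):
    """increments (cm, rad) from measured pose to TCP pos, tool down with tool y at angle yaw in world"""
    o=o or monitor.get_obs(); Rc=R.from_quat(o['tool_rot']); y=np.array([np.cos(yaw),np.sin(yaw),0]); z=np.array([0,0,-1.])
    Rt=R.from_matrix(np.c_[np.cross(y,z),y,z]); print('pos',o['eef_pos'].round(4),'tooly',np.degrees(np.arctan2(*Rc.as_matrix()[1::-1,1])).round(2))
    print('d cm',(Rc.inv().apply(np.array(pos)-o['eef_pos'])*100).round(2),'w',(Rc.inv()*Rt).as_rotvec().round(3))
E
python3 - <<'E'
from h import *
p,d,c=load('top1'); P=cloud('top',d,c); 
def rect(m):
    m=cv2.morphologyEx(m.astype(np.uint8),cv2.MORPH_OPEN,np.ones((3,3)))
    W=P[m>0][:,:2].astype(np.float32); return cv2.minAreaRect(W*1000),len(W)
x,y,z=P[...,0],P[...,1],P[...,2]
print('shaker',rect((d>0)&(z>.06)&(z<.12)&(x>.64)&(x<1)&(y>-.2)&(y<.15)))
print('ears',rect((d>0)&(z>.05)&(z<.12)&(x>.5)&(x<.63)&(y>-.1)&(y<.042)))
print('head',rect((d>0)&(z>.045)&(z<.12)&(x>.5)&(x<.63)&(y>.04)&(y<.12)))
print('holder',rect((d>0)&(z>.04)&(z<.1)&(x>.4)&(x<.55)&(y>-.4)&(y<-.25)))
print('obstacles jar etc', [P[v,u].round(3) for u,v in [(168,162),(208,145)]])
rel([.53,.05,.26],0.05)
E
```

```text
shaker (((759.9556274414062, -19.290863037109375), (232.98036193847656, 290.5296630859375), 4.2856974601745605), 8960)
ears (((585.309326171875, 6.310077667236328), (86.83888244628906, 70.41130828857422), 1.8346765041351318), 560)
head (((558.4984130859375, 56.75957107543945), (32.690673828125, 22.02488899230957), 89.51486206054688), 99)
holder (((464.306640625, -324.5440368652344), (61.23922348022461, 53.337738037109375), 71.58786010742188), 264)
obstacles jar etc [array([0.673, 0.412, 0.068]), array([0.708, 0.297, 0.123])]
pos [0.1893 0.4621 0.2305] tooly 67.72
d cm [-47.15 -25.23  -2.9 ] w [-2.000e-03  1.000e-03  1.132e+00]
```

Request:
arm_command(
  increments=[
    {"dx": -47.1, "dy": -25.2, "dz": -2.9, "wz": 1.13, "grip": 6},
    {"dx": -47.1, "dy": -25.2, "dz": -2.9, "wz": 1.13, "grip": 6},
    {"dx": -47.1, "dy": -25.2, "dz": -2.9, "wz": 1.13, "grip": 6},
    {"dx": -47.1, "dy": -25.2, "dz": -2.9, "wz": 1.13, "grip": 6},
    {"dx": -47.1, "dy": -25.2, "dz": -2.9, "wz": 1.13, "grip": 6},
    {"dx": -47.1, "dy": -25.2, "dz": -2.9, "wz": 1.13, "grip": 6},
    {"dx": -47.1, "dy": -25.2, "dz": -2.9, "wz": 1.13, "grip": 6},
    {"dx": -47.1, "dy": -25.2, "dz": -2.9, "wz": 1.13, "grip": 6},
    {"dx": -47.1, "dy": -25.2, "dz": -2.9, "wz": 1.13, "grip": 6},
    {"dx": -47.1, "dy": -25.2, "dz": -2.9, "wz": 1.13, "grip": 6},
  ],
)

```text
validation failed for argument at $.in...
```

Request:
arm_command(
  increments=[
    {"dx": 0},
    {"dx": 0},
    {"dx": 0},
  ],
)

```text
validation failed for argument at $.in...
```

```bash
python3 - <<'E'
from h import *
rel([.53,.05,.26],0.075)
p,d,c=shot('wrist','w1'); print(np.linalg.inv(c[2])[:3].round(3)); P=cloud('wrist',d,c); z=P[...,2]
print((d>0).mean(), np.percentile(d[d>0],[5,50,95]))
E
```

```text
pos [0.1893 0.4621 0.2305] tooly 67.72
d cm [-47.15 -25.23  -2.9 ] w [-2.000e-03  1.000e-03  1.107e+00]
[[ 0.379 -0.892 -0.247  0.128]
 [ 0.925  0.364  0.105  0.488]
 [-0.003 -0.269  0.963  0.373]]
0.9961904761904762 [0.07082457 0.36161742 0.42665977]
```

View pics/w1.png

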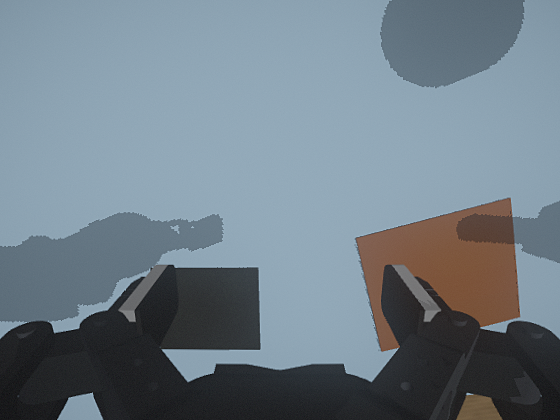

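```bash
python3 - <<'E'
from h import *
rel([.555,0,.25],0.075)
E
```

```text
pos [0.1893 0.4623 0.2306] tooly 67.73
d cm [-51.36 -28.92  -1.89] w [-1.000e-03  1.000e-03  1.107e+00]
```

Request:
arm_command(
  increments=[
    {"dx": -47.1, "dy": -25.2, "dz": -2.9, "wx": 0, "wy": 0, "wz": 1.11, "grip": 6},
    {"dx": -47.1, "dy": -25.2, "dz": -2.9, "wx": 0, "wy": 0, "wz": 1.11, "grip": 6},
    {"dx": -47.1, "dy": -25.2, "dz": -2.9, "wx": 0, "wy": 0, "wz": 1.11, "grip": 6},
    {"dx": -47.1, "dy": -25.2, "dz": -2.9, "wx": 0, "wy": 0, "wz": 1.11, "grip": 6},
    {"dx": -47.1, "dy": -25.2, "dz": -2.9, "wx": 0, "wy": 0, "wz": 1.11, "grip": 6},
    {"dx": -47.1, "dy": -25.2, "dz": -2.9, "wx": 0, "wy": 0, "wz": 1.11, "grip": 6},
    {"dx": -47.1, "dy": -25.2, "dz": -2.9, "wx": 0, "wy": 0, "wz": 1.11, "grip": 6},
    {"dx": -47.1, "dy": -25.2, "dz": -2.9, "wx": 0, "wy": 0, "wz": 1.11, "grip": 6},
    {"dx": -47.1, "dy": -25.2, "dz": -2.9, "wx": 0, "wy": 0, "wz": 1.11, "grip": 6},
    {"dx": -47.1, "dy": -25.2, "dz": -2.9, "wx": 0, "wy": 0, "wz": 1.11, "grip": 6},
  ],
)

```text
clock: 1.15
eef_pos: [0.5085, 0.0759, 0.2584]
tool_rot: [0.681, 0.732, -0.0, -0.0]
ft_force: [1.4, 0.5, -0.1]
grip_width: 0.0599
grasp_force: 0.0
```

```bash
python3 - <<'E'
from h import *
rel([.555,0,.25],0.075)
E
```

```text
pos [0.5085 0.0759 0.2584] tooly 4.11
d cm [-7.91  4.1   0.83] w [-0.    -0.    -0.003]
```

Request:
arm_command(
  increments=[
    {"dx": -7.9, "dy": 4.1, "dz": 0.8, "wx": 0, "wy": 0, "wz": 0, "grip": 6},
    {"dx": -7.9, "dy": 4.1, "dz": 0.8, "wx": 0, "wy": 0, "wz": 0, "grip": 6},
    {"dx": -7.9, "dy": 4.1, "dz": 0.8, "wx": 0, "wy": 0, "wz": 0, "grip": 6},
    {"dx": -7.9, "dy": 4.1, "dz": 0.8, "wx": 0, "wy": 0, "wz": 0, "grip": 6},
  ],
)

```text
clock: 1.55
eef_pos: [0.5539, 0.0012, 0.2494]
tool_rot: [0.682, 0.731, -0.001, -0.001]
ft_force: [0.9, -0.3, -0.3]
grip_width: 0.0602
grasp_force: 0.0
```

```bash
python3 - <<'E'
from h import *
rel([.555,0,.25],0.075)
p,d,c=shot('wrist','w2')
E
```

```text
pos [0.5539 0.0012 0.2494] tooly 4.0
d cm [-0.12  0.1  -0.06] w [-0.002 -0.001 -0.005]
```

View pics/w2.png

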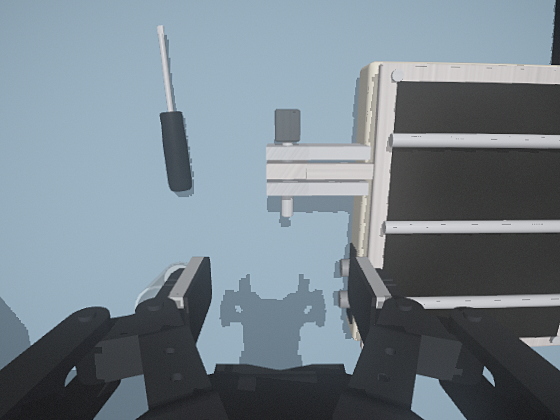

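```bash
python3 - <<'E'
from h import *
p,d,c=load('w2'); P=cloud('wrist',d,c)
H=P[112:136,278:297].reshape(-1,3); H=H[H[:,2]>.056]; print('head',cv2.minAreaRect((H[:,:2]*1000).astype(np.float32)),np.median(H[:,2]))
x,y,z=P[...,0],P[...,1],P[...,2]
m=np.zeros(z.shape,bool); m[90:150,262:310]=1; m&=(z>.056)&(z<.066)&(y>.04)
print('head full',cv2.minAreaRect((P[m][:,:2]*1000).astype(np.float32)),np.median(P[m][:,2]),m.sum())
m=np.zeros(z.shape,bool); m[140:200,262:352]=1; m&=(z>.068)&(z<.08)
print('ears',cv2.minAreaRect((P[m][:,:2]*1000).astype(np.float32)),np.median(P[m][:,2]))
# angle of ear upper edge from image edge
g=cv2.cvtColor(p,cv2.COLOR_RGB2GRAY).astype(float)
us=np.arange(305,352); vs=[136+np.argmax(np.diff(g[136:152,u])) +.5 for u in us]
W=plane('wrist',np.c_[us,vs],.072,c); k=np.polyfit(W[:,0],W[:,1],1); print('ear edge deg',np.degrees(np.arctan(k[0])), 'y at .558',np.polyval(k,.558),np.std(W[:,1]-np.polyval(k,W[:,0])))
# head corners in image
print((g[122,268:306]).astype(int)); print(g[104:150,287].astype(int))
E
```

```text
head ((557.9320678710938, 60.570335388183594), (16.965110778808594, 21.080181121826172), 4.025788307189941) 0.05969387735819445
head full ((562.9571533203125, 57.54375457763672), (32.405357360839844, 33.30710220336914), 4.264115810394287) 0.059604032542498256 824
ears ((581.5106201171875, 19.51647186279297), (80.69671630859375, 46.55178451538086), 4.839375019073486) 0.07012505898690488
ear edge deg 5.291726820660832 y at .558 0.03980314911936996 0.0002654189847491455
[175 175 175 176 177 177 147  95 114 119 120 122 122 119 118 120 118 120
 120 119 121 119 118 119 119 119 119 116 117 119 116 107 146 183 177 174
 176 175]
[175 175 175 178 167 123 112 123 120 121 120 121 122 120 120 121 121 120
 119 122 121 120 121 118 120 120 118 120 119 119 119 118 119 120 118 120
 105  98 144 209 218 193 181 198 202 198]
```

```bash
python3 - <<'E'
from h import *
p,d,c=load('w2'); g=cv2.cvtColor(p,cv2.COLOR_RGB2GRAY).astype(float)
print('head ctr',plane('wrist',[[287,124]],.061,c), plane('wrist',[[275,124],[300,124],[287,108.5],[287,140.5]],.061,c).round(4).tolist())
for a,b,z in [(125,140,.09),(212,228,.09),(290,302,.09)]:
    us=np.arange(405,545); vs=np.array([a+np.argmax(np.diff(g[a:b,u]))+.5 for u in us])
    W=plane('wrist',np.c_[us,vs],z,c)
    for _ in range(4):
        k=np.polyfit(W[:,0],W[:,1],1); r=abs(W[:,1]-np.polyval(k,W[:,0])); W=W[r<=max(2*np.median(r),.0005)]
    print(np.degrees(np.arctan(k[0])).round(2),len(W))
p,d,c=load('top1'); g=cv2.cvtColor(p,cv2.COLOR_RGB2GRAY).astype(float)
for a,b in [(294,304),(322,332),(352,362)]:
    vs=np.arange(98,165); us=np.array([a+np.argmax(np.diff(g[v,a:b]))+.5 for v in vs])
    W=plane('top',np.c_[us,vs],.09,c)
    for _ in range(4):
        k=np.polyfit(W[:,0],W[:,1],1); r=abs(W[:,1]-np.polyval(k,W[:,0])); W=W[r<=max(2*np.median(r),.001)]
    print('top',np.degrees(np.arctan(k[0])).round(2),len(W))
rel([.5585,.060,.11],np.radians(4.7))
E
```

```text
head ctr [[0.55787525 0.06025801 0.061     ]] [[0.5467, 0.0595, 0.061], [0.57, 0.0611, 0.061], [0.5568, 0.0742, 0.061], [0.559, 0.0451, 0.061]]
4.36 140
4.5 132
4.28 119
top 4.07 49
top 4.07 51
top 4.65 45
pos [0.5537 0.002  0.2498] tooly 4.09
d cm [ 5.74  0.92 13.99] w [-0.002 -0.001 -0.011]
```

Request:
arm_command(
  increments=[
    {"dx": 5.95, "dy": 0.85, "dz": 5, "wx": 0, "wy": 0, "wz": -0.005, "grip": 6},
    {"dx": 5.95, "dy": 0.85, "dz": 10, "wx": 0, "wy": 0, "wz": -0.005, "grip": 6},
    {"dx": 5.95, "dy": 0.85, "dz": 14, "wx": 0, "wy": 0, "wz": -0.005, "grip": 6},
    {"dx": 5.95, "dy": 0.85, "dz": 14, "wx": 0, "wy": 0, "wz": -0.005, "grip": 6},
    {"dx": 5.95, "dy": 0.85, "dz": 14, "wx": 0, "wy": 0, "wz": -0.005, "grip": 6},
    {"dx": 5.95, "dy": 0.85, "dz": 14, "wx": 0, "wy": 0, "wz": -0.005, "grip": 6},
  ],
)

```text
clock: 2.2
eef_pos: [0.5598, 0.0625, 0.1129]
tool_rot: [0.679, 0.734, 0.001, 0.001]
ft_force: [0.5, 0.1, 0.4]
grip_width: 0.0602
grasp_force: 0.0
```

```bash
python3 - <<'E'
from h import *
rel([.558,.062,.039],.076)
E
```

```text
pos [0.5598 0.0625 0.1129] tooly 4.45
d cm [-0.03 -0.21  7.39] w [ 0.004 -0.     0.002]
```

Request:
arm_command(
  increments=[
    {"dx": 0, "dy": -0.15, "dz": 3.5, "wx": 0, "wy": 0, "wz": 0, "grip": 6},
    {"dx": 0, "dy": -0.15, "dz": 7.1, "wx": 0, "wy": 0, "wz": 0, "grip": 6},
    {"dx": 0, "dy": -0.15, "dz": 7.1, "wx": 0, "wy": 0, "wz": 0, "grip": 6},
    {"dx": 0, "dy": -0.15, "dz": 7.1, "wx": 0, "wy": 0, "wz": 0, "grip": 6},
    {"dx": 0, "dy": -0.15, "dz": 7.1, "wx": 0, "wy": 0, "wz": 0, "grip": 6},
    {"dx": 0, "dy": -0.15, "dz": 7.1, "wx": 0, "wy": 0, "wz": 0, "grip": 6},
  ],
)

```text
clock: 2.8
eef_pos: [0.5591, 0.0619, 0.0422]
tool_rot: [0.679, 0.734, 0.002, 0.002]
ft_force: [-0.1, -0.8, 0.2]
grip_width: 0.06
grasp_force: 0.0
```

```bash
python3 - <<'E'
from h import *
rel([.558,.062,.039],.076)
p,d,c=shot('wrist','w3'); P=cloud('wrist',d,c)
E
```

```text
pos [0.5591 0.0619 0.0422] tooly 4.4
d cm [ 0.02 -0.11  0.31] w [ 0.005 -0.     0.001]
```

View pics/w3.png

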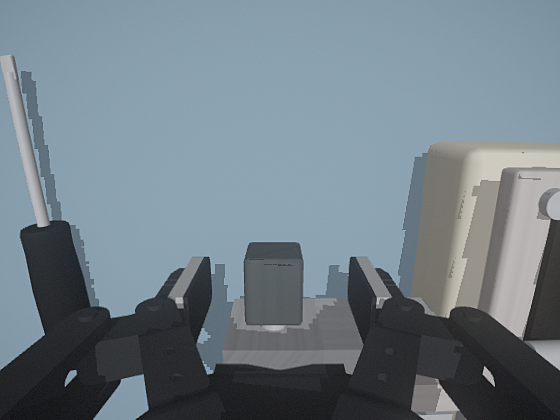

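```bash
python3 - <<'E'
from h import *
p,d,c=load('w3'); P=cloud('wrist',d,c); print(c[0],np.linalg.inv(c[2])[:3,3])
g=cv2.cvtColor(p,cv2.COLOR_RGB2GRAY).astype(int)
for r in (255,290,320): print(g[r,236:312])
print([P[r,q].round(4) for r,q in [(253,273),(270,273),(250,250),(250,297),(300,273),(325,273)]])
o=monitor.get_obs(); V=c[2]; Rt=R.from_quat(o['tool_rot']).as_matrix()
print('head in tool', Rt.T@(plane('wrist',[[273.5,250]],.061,c)[0]-o['eef_pos']))
E
```

```text
[[346.00803821   0.         279.30374807]
 [  0.         346.00803821 210.64517343]
 [  0.           0.           1.        ]] [0.55468843 0.12934118 0.18472349]
[159 157 158 157 158 158 159 161 160  79  64  73  76  76  75  76  72  71
  75  74  74  75  75  75  75  74  75  76  74  75  75  76  76  78  75  78
  79  76  75  76  78  74  74  75  77  75  76  77  76  77  78  75  76  75
  75  76  78  77  76  77  75  77  75  76  71  79 127 164 157 158 157 158
 158 158 158 158]
[156 156 156 156 155 156 159 165  72  77  86  91  92  92  95  97  94  95
  96  94  94  94  96  94  93  93  91  91  92  93  96  94  94  95  94  98
  95  94  95  97  92  93  94  91  90  93  96  93  92  92  94  92  93  92
  92  93  95  92  97  93  93  95  93  90  87  76  88 145 161 155 157 156
 157 157 156 157]
[134 129 133 134 132 132 138 140 149  51  81  85  87  90  91  92  95  94
  92  92  92  93  94  94  91  90  91  89  91  90  92  92  92  90  93  93
  92  93  91  93  92  90  90  87  91  94  91  92  93  90  92  90  90  92
  91  92  92  89  92  94  92  92  90  86  83  72  98 142 137 135 135 136
 136 133 133 134]
[array([0.5569, 0.0741, 0.0523]), array([0.5573, 0.0698, 0.0592]), array([0.5472, 0.0733, 0.0487]), array([0.5671, 0.0744, 0.0477]), array([0.5583, 0.057 , 0.0601]), array([0.5593, 0.0421, 0.0554])]
head in tool [ 0.01717024 -0.00040433 -0.01929916]
```

Request:
arm_command(
  increments=[
    {"dx": 0, "dy": -0.12, "dz": 0.3, "wx": 0, "wy": 0, "wz": 0, "grip": 6},
    {"dx": 0, "dy": -0.12, "dz": 0.3, "wx": 0, "wy": 0, "wz": 0, "grip": 4},
    {"dx": 0, "dy": -0.12, "dz": 0.3, "wx": 0, "wy": 0, "wz": 0, "grip": 1.5},
    {"dx": 0, "dy": -0.12, "dz": 0.3, "wx": 0, "wy": 0, "wz": 0, "grip": 1.5},
    {"dx": 0, "dy": -0.12, "dz": 0.3, "wx": 0, "wy": 0, "wz": 0, "grip": 1.5},
    {"dx": 0, "dy": -0.12, "dz": 0.3, "wx": 0, "wy": 0, "wz": 0, "grip": 1.5},
    {"dx": 0, "dy": -0.12, "dz": 0.3, "wx": 0, "wy": 0, "wz": 0, "grip": 1.5},
    {"dx": 0, "dy": -0.12, "dz": 0.3, "wx": 0, "wy": 0, "wz": 0, "grip": 1.5},
  ],
)

```text
clock: 3.65
eef_pos: [0.5561, 0.0619, 0.0366]
tool_rot: [0.679, 0.734, 0.0, 0.0]
ft_force: [1.9, 0.7, 1.7]
grip_width: 0.0228
grasp_force: 61.5
```

Request:
arm_command(
  increments=[
    {"dx": 0, "dy": 0, "dz": 0, "wx": 0, "wy": 0, "wz": 0, "grip": 4},
    {"dx": 0, "dy": 0, "dz": 0, "wx": 0, "wy": 0, "wz": 0, "grip": 4},
    {"dx": 0, "dy": 0.1, "dz": -0.35, "wx": 0, "wy": 0, "wz": 0, "grip": 4},
    {"dx": 0, "dy": 0.1, "dz": -0.35, "wx": 0, "wy": 0, "wz": 0, "grip": 4},
    {"dx": 0, "dy": 0.1, "dz": -0.35, "wx": 0, "wy": 0, "wz": 0, "grip": 4},
    {"dx": 0, "dy": 0.1, "dz": -0.35, "wx": 0, "wy": 0, "wz": 0, "grip": 4},
    {"dx": 0, "dy": 0.1, "dz": -0.35, "wx": 0, "wy": 0, "wz": 0, "grip": 4},
  ],
)

```text
clock: 4.35
eef_pos: [0.5566, 0.0618, 0.0399]
tool_rot: [0.679, 0.734, -0.0, -0.0]
ft_force: [0.2, 0.5, -0.5]
grip_width: 0.0401
grasp_force: 0.0
```

```bash
python3 - <<'E'
from h import *
rel([.558,.062,.039],.076)
E
```

```text
pos [0.5566 0.0618 0.0399] tooly 4.41
d cm [0.01 0.14 0.09] w [-0.    -0.     0.001]
```

Request:
arm_command(
  increments=[
    {"dx": 0, "dy": 0.05, "dz": 0, "wx": 0, "wy": 0, "wz": 0, "grip": 3},
    {"dx": 0, "dy": 0.05, "dz": 0, "wx": 0, "wy": 0, "wz": 0, "grip": 1.5},
    {"dx": 0, "dy": 0.05, "dz": 0, "wx": 0, "wy": 0, "wz": 0, "grip": 1.5},
    {"dx": 0, "dy": 0.05, "dz": 0, "wx": 0, "wy": 0, "wz": 0, "grip": 1.5},
    {"dx": 0, "dy": 0.05, "dz": 0, "wx": 0, "wy": 0, "wz": 0, "grip": 1.5},
    {"dx": 0, "dy": 0.05, "dz": 0, "wx": 0, "wy": 0, "wz": 0, "grip": 1.5},
  ],
)

```text
clock: 4.95
eef_pos: [0.5573, 0.0618, 0.0401]
tool_rot: [0.679, 0.734, 0.0, 0.0]
ft_force: [-0.5, -0.5, 2.7]
grip_width: 0.023
grasp_force: 61.1
```

Request:
arm_command(
  increments=[
    {"dx": 0.5, "dy": 0, "dz": 0, "wx": 0, "wy": 0, "wz": 0, "grip": 1.5},
    {"dx": 1, "dy": 0, "dz": 0, "wx": 0, "wy": 0, "wz": 0, "grip": 1.5},
    {"dx": 1.5, "dy": 0, "dz": 0, "wx": 0, "wy": 0, "wz": 0, "grip": 1.5},
    {"dx": 2, "dy": 0, "dz": 0, "wx": 0, "wy": 0, "wz": 0, "grip": 1.5},
    {"dx": 2, "dy": 0, "dz": 0, "wx": 0, "wy": 0, "wz": 0, "grip": 1.5},
  ],
)

```text
clock: 5.45
eef_pos: [0.5552, 0.0831, 0.0394]
tool_rot: [0.679, 0.734, 0.0, -0.001]
ft_force: [0.2, 0.7, -3.2]
grip_width: 0.0229
grasp_force: 60.5
```

Request:
arm_command(
  increments=[
    {"dx": 0.8, "dy": 0, "dz": 0, "wx": 0, "wy": 0, "wz": 0, "grip": 1.5},
    {"dx": 1.6, "dy": 0, "dz": 0, "wx": 0, "wy": 0, "wz": 0, "grip": 1.5},
    {"dx": 2.4, "dy": 0, "dz": 0, "wx": 0, "wy": 0, "wz": 0, "grip": 1.5},
    {"dx": 3.2, "dy": 0, "dz": 0, "wx": 0, "wy": 0, "wz": 0, "grip": 1.5},
    {"dx": 4, "dy": 0, "dz": 0, "wx": 0, "wy": 0, "wz": 0, "grip": 1.5},
    {"dx": 4.8, "dy": 0, "dz": 0, "wx": 0, "wy": 0, "wz": 0, "grip": 1.5},
    {"dx": 5.6, "dy": 0, "dz": 0, "wx": 0, "wy": 0, "wz": 0, "grip": 1.5},
    {"dx": 6.5, "dy": 0, "dz": 0, "wx": 0, "wy": 0, "wz": 0, "grip": 1.5},
    {"dx": 7.5, "dy": 0, "dz": 0, "wx": 0, "wy": 0, "wz": 0, "grip": 1.5},
    {"dx": 7.5, "dy": 0, "dz": 0, "wx": 0, "wy": 0, "wz": 0, "grip": 1.5},
  ],
)

```text
clock: 6.45
eef_pos: [0.5501, 0.1584, 0.0403]
tool_rot: [0.679, 0.735, 0.001, 0.0]
ft_force: [-0.4, 0.4, -2.3]
grip_width: 0.0229
grasp_force: 60.6
```

```bash
python3 - <<'E'
from h import *
rel([.53,.368,.10],.076)
p,d,c=shot('wrist','w4'); s,ds,cs=shot('scene','s4')
t=cv2.resize(s[150:270,180:340,::-1],(560,420)); im=np.hstack([p[200:,140:420,::-1],cv2.resize(t,(293,220))]); im=cv2.resize(im,(780,300)); cv2.imwrite('pics/w4b.png',im)
E
```

```text
pos [0.5501 0.1584 0.0403] tooly 4.53
d cm [21.06 -0.34 -5.96] w [ 0.001 -0.001  0.003]
```

View pics/w4b.png

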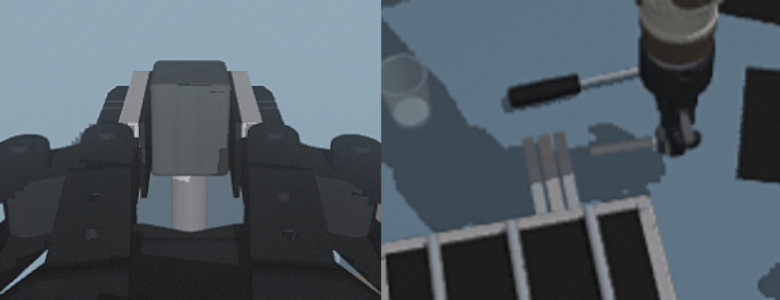

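Request:
arm_command(
  increments=[
    {"dx": 2, "dy": 0, "dz": -4, "wx": 0, "wy": 0, "wz": 0, "grip": 1.5},
    {"dx": 6, "dy": 0, "dz": -6, "wx": 0, "wy": 0, "wz": 0, "grip": 1.5},
    {"dx": 10, "dy": -0.3, "dz": -6, "wx": 0, "wy": 0, "wz": 0, "grip": 1.5},
    {"dx": 14, "dy": -0.3, "dz": -6, "wx": 0, "wy": 0, "wz": 0, "grip": 1.5},
    {"dx": 17.5, "dy": -0.3, "dz": -6, "wx": 0, "wy": 0, "wz": 0, "grip": 1.5},
    {"dx": 20, "dy": -0.3, "dz": -5, "wx": 0, "wy": 0, "wz": 0, "grip": 1.5},
    {"dx": 21, "dy": -0.3, "dz": -3, "wx": 0, "wy": 0, "wz": 0, "grip": 1.5},
    {"dx": 21, "dy": -0.3, "dz": -1, "wx": 0, "wy": 0, "wz": 0, "grip": 1.5},
    {"dx": 21, "dy": -0.3, "dz": 1, "wx": 0, "wy": 0, "wz": 0, "grip": 1.5},
    {"dx": 21, "dy": -0.3, "dz": 1, "wx": 0, "wy": 0, "wz": 0, "grip": 1.5},
  ],
)

```text
clock: 7.55
eef_pos: [0.5284, 0.3638, 0.0263]
tool_rot: [0.679, 0.734, -0.004, -0.001]
ft_force: [-0.6, -0.6, -2.3]
grip_width: 0.0227
grasp_force: 60.7
```

Request:
arm_command(
  increments=[
    {"dx": 0, "dy": 0, "dz": 0, "wx": 0, "wy": 0, "wz": 0, "grip": 1.5},
    {"dx": 0, "dy": 0, "dz": 0, "wx": 0, "wy": 0, "wz": 0, "grip": 1.5},
    {"dx": 0, "dy": 0, "dz": 0, "wx": 0, "wy": 0, "wz": 0, "grip": 1.5},
  ],
)

```text
clock: 7.85
eef_pos: [0.5319, 0.3661, 0.0316]
tool_rot: [0.68, 0.734, 0.001, 0.0]
ft_force: [0.2, 0.5, -0.7]
grip_width: 0.0225
grasp_force: 60.7
```

```bash
python3 - <<'E'
from h import *
rel([.53,.368,.008],.079)
p,d,c=shot('wrist','w5'); P=cloud('wrist',d,c)
g=P[250:330,245:315].reshape(-1,3)
# head top height
for r in range(230,340,10): print(r,P[r,279].round(4),end=' ')
E
```

```text
pos [0.5319 0.3661 0.0316] tooly 4.38
d cm [ 0.2  -0.18  2.36] w [ 0.003 -0.001 -0.002]
230 [0.5324 0.3755 0.0035] 240 [0.5329 0.3699 0.0032] 250 [0.5322 0.378  0.0371] 260 [0.5322 0.3785 0.0487] 270 [0.5324 0.375  0.0505] 280 [0.5328 0.3707 0.0505] 290 [0.533  0.3671 0.0519] 300 [0.5334 0.3625 0.0515] 310 [0.5337 0.3582 0.0519] 320 [0.5341 0.3536 0.0519] 330 [0.5348 0.3443 0.0453]
```

Request:
arm_command(
  increments=[
    {"dx": 0, "dy": 0, "dz": 0.8, "wx": 0, "wy": 0, "wz": 0, "grip": 1.5},
    {"dx": 0, "dy": 0, "dz": 1.5, "wx": 0, "wy": 0, "wz": 0, "grip": 1.5},
    {"dx": 0, "dy": 0, "dz": 2.0, "wx": 0, "wy": 0, "wz": 0, "grip": 1.5},
    {"dx": 0, "dy": 0, "dz": 2.25, "wx": 0, "wy": 0, "wz": 0, "grip": 1.5},
    {"dx": 0, "dy": 0, "dz": 2.25, "wx": 0, "wy": 0, "wz": 0, "grip": 1.5},
    {"dx": 0, "dy": 0, "dz": 2.25, "wx": 0, "wy": 0, "wz": 0, "grip": 1.5},
    {"dx": 0, "dy": 0, "dz": 2.25, "wx": 0, "wy": 0, "wz": 0, "grip": 1.5},
  ],
)

```text
clock: 8.6
eef_pos: [0.5302, 0.3653, 0.0078]
tool_rot: [0.679, 0.734, -0.001, -0.0]
ft_force: [-3.5, -2.5, 5.6]
grip_width: 0.0228
grasp_force: 61.5
```

Request:
arm_command(
  increments=[
    {"dx": 0, "dy": 0, "dz": 0.1, "wx": 0, "wy": 0, "wz": 0, "grip": 1.5},
    {"dx": 0, "dy": 0, "dz": 0.1, "wx": 0, "wy": 0, "wz": 0, "grip": 1.5},
    {"dx": 0, "dy": 0, "dz": 0.1, "wx": 0, "wy": 0, "wz": 0, "grip": 1.5},
  ],
)

```text
clock: 8.9
eef_pos: [0.5302, 0.3653, 0.0078]
tool_rot: [0.679, 0.734, -0.0, -0.0]
ft_force: [-4.6, -4.6, 9.2]
grip_width: 0.0224
grasp_force: 62.2
```

Request:
arm_command(
  increments=[
    {"dx": 0, "dy": 0, "dz": -0.1, "wx": 0, "wy": 0, "wz": 0, "grip": 1.5},
    {"dx": 0, "dy": 0, "dz": -0.1, "wx": 0, "wy": 0, "wz": 0, "grip": 2.5},
    {"dx": 0, "dy": 0, "dz": -0.1, "wx": 0, "wy": 0, "wz": 0, "grip": 3.5},
    {"dx": 0, "dy": 0, "dz": -0.1, "wx": 0, "wy": 0, "wz": 0, "grip": 5},
    {"dx": 0, "dy": 0, "dz": -0.1, "wx": 0, "wy": 0, "wz": 0, "grip": 5},
    {"dx": 0, "dy": 0, "dz": -2, "wx": 0, "wy": 0, "wz": 0, "grip": 5},
    {"dx": 0, "dy": 0, "dz": -5, "wx": 0, "wy": 0, "wz": 0, "grip": 5},
    {"dx": 0, "dy": 0, "dz": -9, "wx": 0, "wy": 0, "wz": 0, "grip": 5},
    {"dx": -5, "dy": 0, "dz": -12, "wx": 0, "wy": 0, "wz": 0, "grip": 5},
    {"dx": -10, "dy": 0, "dz": -14, "wx": 0, "wy": 0, "wz": 0, "grip": 5},
  ],
)

```text
clock: 9.9
eef_pos: [0.5384, 0.2781, 0.1439]
tool_rot: [0.678, 0.735, 0.002, 0.001]
ft_force: [0.5, -0.2, -0.3]
grip_width: 0.05
grasp_force: 0.0
```

Request:
arm_command(
  increments=[
    {"dx": 0, "dy": 0, "dz": 0, "wx": 0, "wy": 0, "wz": 0, "grip": 5},
    {"dx": 0, "dy": 0, "dz": 0, "wx": 0, "wy": 0, "wz": 0, "grip": 5},
    {"dx": 0, "dy": 0, "dz": 0, "wx": 0, "wy": 0, "wz": 0, "grip": 5},
  ],
)

```text
clock: 10.2
eef_pos: [0.5373, 0.2775, 0.141]
tool_rot: [0.679, 0.734, -0.0, -0.0]
ft_force: [-0.0, 0.6, -0.3]
grip_width: 0.0499
grasp_force: 0.0
```

```bash
python3 - <<'E'
from h import *
rel([.53,.3,.15],.079)
p,d,c=shot('wrist','w6')
E
```

```text
pos [0.5373 0.2775 0.141 ] tooly 4.43
d cm [ 2.3  -0.55 -0.9 ] w [-0.001 -0.    -0.002]
```

View pics/w6.png

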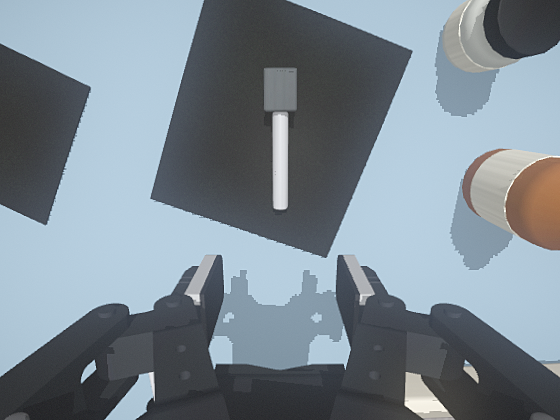

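```bash
python3 - <<'E'
from h import *
p,d,c=load('w6'); P=cloud('wrist',d,c)
a=plane('wrist',[[280.5,210],[280.5,113],[280.5,67.5],[280.5,110]],[.021,.021,.027,.027],c) if 0 else None
for r in (75,90,105,118,140,170,200,207): print(r,P[r,281].round(4))
g=cv2.cvtColor(p,cv2.COLOR_RGB2GRAY)
L=[]
for r in (120,140,160,180,200):
    u=np.where(g[r,262:300]>120)[0]+262; m=(u.min()+u.max())/2; L.append((m,r)); print(r,u.min(),u.max())
W=plane('wrist',L,.015,c); k=np.polyfit(W[:,1],W[:,0],1); print(W.round(4).tolist(),'yaw',np.degrees(np.arctan(k[0])))
tip=plane('wrist',[[280.5,211]],.015,c)[0]; top=plane('wrist',[[281,68]],.027,c)[0]; print(tip,top)
E
```

```text
75 [0.5324 0.3715 0.0275]
90 [0.5332 0.3615 0.0267]
105 [0.534  0.3513 0.0267]
118 [0.5347 0.3422 0.0213]
140 [0.5359 0.3263 0.0213]
170 [0.5377 0.3038 0.0208]
200 [0.5396 0.2804 0.0215]
207 [0.54   0.2747 0.0212]
120 273 287
140 273 287
160 273 287
180 273 287
200 273 287
[[0.5341, 0.3407, 0.015], [0.5352, 0.3258, 0.015], [0.5364, 0.3106, 0.015], [0.5376, 0.2949, 0.015], [0.5389, 0.2788, 0.015]] yaw -4.463302712473392
[0.54002075 0.26968056 0.015     ] [0.53200232 0.37612948 0.027     ]
```

Request:
arm_command(
  increments=[
    {"dx": 2.35, "dy": 0.15, "dz": 4, "wx": 0, "wy": 0, "wz": 0, "grip": 4},
    {"dx": 2.35, "dy": 0.15, "dz": 8, "wx": 0, "wy": 0, "wz": 0, "grip": 4},
    {"dx": 2.35, "dy": 0.15, "dz": 10, "wx": 0, "wy": 0, "wz": 0, "grip": 4},
    {"dx": 2.35, "dy": 0.15, "dz": 10, "wx": 0, "wy": 0, "wz": 0, "grip": 4},
    {"dx": 2.35, "dy": 0.15, "dz": 10, "wx": 0, "wy": 0, "wz": 0, "grip": 4},
    {"dx": 2.35, "dy": 0.15, "dz": 10, "wx": 0, "wy": 0, "wz": 0, "grip": 4},
    {"dx": 2.35, "dy": 0.15, "dz": 10, "wx": 0, "wy": 0, "wz": 0, "grip": 4},
  ],
)

```text
clock: 10.95
eef_pos: [0.5385, 0.3015, 0.0436]
tool_rot: [0.679, 0.734, 0.002, 0.001]
ft_force: [0.2, 0.3, -0.6]
grip_width: 0.0399
grasp_force: 0.0
```

```bash
python3 - <<'E'
from h import *
rel([.5371,.301,.0065],.077)
p,d,c=load('top1'); P=cloud('top',d,c); x,y,z=P[...,0],P[...,1],P[...,2]
m=(d>0)&(z>.045)&(z<.1)&(x>.4)&(x<.55)&(y>-.4)&(y<-.25)
print(P[m].mean(0),np.median(z[m]))
E
```

```text
pos [0.5385 0.3015 0.0436] tooly 4.42
d cm [-0.05 -0.16  3.71] w [ 0.003 -0.002  0.   ]
[ 0.46500887 -0.32174781  0.05298384] 0.05302748903767293
```

Request:
arm_command(
  increments=[
    {"dx": 0, "dy": -0.05, "dz": 1.5, "wx": 0, "wy": 0, "wz": 0, "grip": 4},
    {"dx": 0, "dy": -0.05, "dz": 3, "wx": 0, "wy": 0, "wz": 0, "grip": 4},
    {"dx": 0, "dy": -0.05, "dz": 3.4, "wx": 0, "wy": 0, "wz": 0, "grip": 4},
    {"dx": 0, "dy": -0.05, "dz": 3.4, "wx": 0, "wy": 0, "wz": 0, "grip": 4},
    {"dx": 0, "dy": -0.05, "dz": 3.4, "wx": 0, "wy": 0, "wz": 0, "grip": 4},
    {"dx": 0, "dy": -0.05, "dz": 3.4, "wx": 0, "wy": 0, "wz": 0, "grip": 4},
    {"dx": 0, "dy": -0.05, "dz": 3.4, "wx": 0, "wy": 0, "wz": 0, "grip": 4},
    {"dx": 0, "dy": -0.05, "dz": 3.4, "wx": 0, "wy": 0, "wz": 0, "grip": 4},
    {"dx": 0, "dy": -0.05, "dz": 3.4, "wx": 0, "wy": 0, "wz": 0, "grip": 4},
  ],
)

```text
clock: 11.85
eef_pos: [0.5369, 0.3007, 0.0079]
tool_rot: [0.679, 0.734, 0.0, 0.0]
ft_force: [-0.0, 0.4, 0.3]
grip_width: 0.04
grasp_force: 0.0
```

```bash
python3 - <<'E'
from h import *
rel([.5371,.301,.0065],.077)
p,d,c=shot('wrist','w7'); g=cv2.cvtColor(p,cv2.COLOR_RGB2GRAY)
P=cloud('wrist',d,c)
o=monitor.get_obs(); M=R.from_quat(o['tool_rot']).as_matrix()
m=(P[...,2]>.0175)&(P[...,2]<.023); m[:150]=0
T=(P-o['eef_pos'])@M
for r in range(215,330,15):
    u=np.where(g[r,230:330]>110)[0]+230
    if len(u): q=int(u.mean()); print(r,u.min(),u.max(),T[r,q].round(4),P[r,q].round(4))
E
```

```text
pos [0.5369 0.3007 0.0079] tooly 4.41
d cm [0.03 0.02 0.14] w [ 0. -0.  0.]
215 262 291 [ 0.0292  0.0001 -0.0122] [0.5347 0.3298 0.02  ]
230 262 291 [ 0.0235  0.0001 -0.0136] [0.5352 0.3241 0.0214]
245 263 291 [ 0.017   0.0005 -0.0132] [0.536  0.3177 0.021 ]
260 263 291 [ 0.0105  0.0005 -0.0132] [0.5365 0.3112 0.021 ]
275 263 291 [ 0.0044  0.0005 -0.0144] [0.537  0.3051 0.0222]
290 264 290 [-0.0027  0.0005 -0.0139] [0.5375 0.298  0.0217]
305 264 290 [-0.0103  0.0005 -0.0129] [0.5381 0.2904 0.0207]
320 264 290 [-0.017   0.0005 -0.0138] [0.5386 0.2837 0.0216]
```

Centred. Close on the shank.

Request:
arm_command(
  increments=[
    {"dx": 0, "dy": 0, "dz": 0.1, "wx": 0, "wy": 0, "wz": 0, "grip": 2.5},
    {"dx": 0, "dy": 0, "dz": 0.1, "wx": 0, "wy": 0, "wz": 0, "grip": 0.3},
    {"dx": 0, "dy": 0, "dz": 0.1, "wx": 0, "wy": 0, "wz": 0, "grip": 0.3},
    {"dx": 0, "dy": 0, "dz": 0.1, "wx": 0, "wy": 0, "wz": 0, "grip": 0.3},
    {"dx": 0, "dy": 0, "dz": 0.1, "wx": 0, "wy": 0, "wz": 0, "grip": 0.3},
    {"dx": 0, "dy": 0, "dz": 0.1, "wx": 0, "wy": 0, "wz": 0, "grip": 0.3},
    {"dx": 0, "dy": 0, "dz": 0.1, "wx": 0, "wy": 0, "wz": 0, "grip": 0.3},
  ],
)

```text
clock: 12.6
eef_pos: [0.5365, 0.3006, 0.0066]
tool_rot: [0.679, 0.734, -0.0, -0.0]
ft_force: [-1.9, 0.4, 1.1]
grip_width: 0.0094
grasp_force: 58.5
```

Request:
arm_command(
  increments=[
    {"dx": 0, "dy": 0, "dz": -1, "wx": 0, "wy": 0, "wz": 0, "grip": 0.3},
    {"dx": 0, "dy": 0, "dz": -2.5, "wx": 0, "wy": 0, "wz": 0, "grip": 0.3},
    {"dx": 0, "dy": 0, "dz": -5, "wx": 0, "wy": 0, "wz": 0, "grip": 0.3},
    {"dx": 0, "dy": 0, "dz": -8, "wx": 0, "wy": 0, "wz": 0, "grip": 0.3},
    {"dx": 0, "dy": 0, "dz": -11, "wx": 0, "wy": 0, "wz": 0, "grip": 0.3},
    {"dx": 0, "dy": 0, "dz": -14, "wx": 0, "wy": 0, "wz": 0, "grip": 0.3},
    {"dx": 0, "dy": 0, "dz": -16, "wx": 0, "wy": 0, "wz": 0, "grip": 0.3},
    {"dx": 0, "dy": 0, "dz": -16, "wx": 0, "wy": 0, "wz": 0, "grip": 0.3},
    {"dx": 0, "dy": 0, "dz": -16, "wx": 0, "wy": 0, "wz": 0, "grip": 0.3},
    {"dx": 0, "dy": 0, "dz": -16, "wx": 0, "wy": 0, "wz": 0, "grip": 0.3},
  ],
)

```text
clock: 13.6
eef_pos: [0.5358, 0.3, 0.1649]
tool_rot: [0.679, 0.734, -0.002, -0.0]
ft_force: [-0.6, -0.1, -1.8]
grip_width: 0.0094
grasp_force: 58.6
```

```bash
python3 - <<'E'
from h import *
p,d,c=shot('wrist','w8'); o=monitor.get_obs(); M=R.from_quat(o['tool_rot']).as_matrix()
T=(cloud('wrist',d,c)-o['eef_pos'])@M
for r in range(150,340,15): print(r,T[r,279].round(4),p[r,279])
# holder rects
p,d,c=load('top1'); P=cloud('top',d,c); x,y,z=P[...,0],P[...,1],P[...,2]
for lo in (.035,.042,.048):
    m=(d>0)&(z>lo)&(z<.1)&(x>.4)&(x<.55)&(y>-.4)&(y<-.25); print(lo,cv2.minAreaRect((P[m][:,:2]*1000).astype(np.float32)),m.sum())
p,d,c=load('scene1'); P=cloud('scene',d,c); x,y,z=P[...,0],P[...,1],P[...,2]
for lo in (.035,.042,.048):
    m=(d>0)&(z>lo)&(z<.1)&(x>.4)&(x<.55)&(y>-.4)&(y<-.25); print('sc',lo,cv2.minAreaRect((P[m][:,:2]*1000).astype(np.float32)),m.sum())
E
```

```text
150 [ 0.0554  0.0014 -0.0203] [120 126 128]
165 [ 0.05    0.0014 -0.0198] [119 126 128]
180 [ 0.0434  0.0014 -0.0134] [226 228 231]
195 [ 0.0378  0.0014 -0.0143] [225 227 231]
210 [ 0.0317  0.0014 -0.0139] [227 228 231]
225 [ 0.0257  0.0014 -0.0141] [225 226 230]
240 [ 0.02    0.0014 -0.0155] [225 226 231]
255 [ 0.0134  0.0014 -0.0149] [224 226 230]
270 [ 0.0065  0.0013 -0.0142] [223 225 229]
285 [-0.0002  0.0013 -0.0143] [223 225 228]
300 [-0.0071  0.0013 -0.0144] [221 222 227]
315 [-0.0138  0.0013 -0.0151] [221 223 227]
330 [-0.0208  0.0013 -0.0156] [219 221 224]
0.035 ((464.3149719238281, -324.519287109375), (61.291385650634766, 53.33772659301758), 71.58792877197266) 298
0.042 ((464.3067321777344, -324.54400634765625), (61.239219665527344, 53.33772659301758), 71.58792877197266) 262
0.048 ((464.2164001464844, -324.48712158203125), (60.958526611328125, 52.335418701171875), 71.97825622558594) 228
sc 0.035 ((461.95556640625, -321.6545104980469), (60.93916320800781, 58.55360794067383), 69.17530059814453) 308
sc 0.042 ((463.73828125, -322.4272766113281), (61.75221252441406, 54.32004165649414), 70.31430053710938) 245
sc 0.048 ((463.6304626464844, -322.7286682128906), (61.11203384399414, 54.32004165649414), 70.31430053710938) 188
```

```bash
python3 - <<'E'
from h import *
rel([.445,-.381,.165],np.radians(-18.5))
E
```

```text
pos [0.5357 0.3    0.1647] tooly 4.41
d cm [-67.2  -14.28   0.12] w [-0.003  0.002  0.4  ]
```

Request:
arm_command(
  increments=[
    {"dx": -2, "dy": -0.4, "dz": 0, "wx": 0, "wy": 0, "wz": 0.02, "grip": 0.3},
    {"dx": -6, "dy": -1.3, "dz": 0, "wx": 0, "wy": 0, "wz": 0.05, "grip": 0.3},
    {"dx": -10, "dy": -2.1, "dz": 0, "wx": 0, "wy": 0, "wz": 0.1, "grip": 0.3},
    {"dx": -14, "dy": -3, "dz": 0, "wx": 0, "wy": 0, "wz": 0.14, "grip": 0.3},
    {"dx": -18, "dy": -3.8, "dz": 0, "wx": 0, "wy": 0, "wz": 0.18, "grip": 0.3},
    {"dx": -22, "dy": -4.7, "dz": 0, "wx": 0, "wy": 0, "wz": 0.22, "grip": 0.3},
    {"dx": -26, "dy": -5.5, "dz": 0, "wx": 0, "wy": 0, "wz": 0.26, "grip": 0.3},
    {"dx": -30, "dy": -6.4, "dz": 0, "wx": 0, "wy": 0, "wz": 0.3, "grip": 0.3},
    {"dx": -34, "dy": -7.2, "dz": 0, "wx": 0, "wy": 0, "wz": 0.35, "grip": 0.3},
    {"dx": -38, "dy": -8.1, "dz": 0, "wx": 0, "wy": 0, "wz": 0.4, "grip": 0.3},
  ],
)

```text
clock: 14.65
eef_pos: [0.484, -0.0859, 0.1654]
tool_rot: [0.812, 0.583, -0.001, -0.001]
ft_force: [0.8, -0.1, -0.5]
grip_width: 0.0092
grasp_force: 58.7
```

```bash
python3 - <<'E'
from h import *
rel([.445,-.381,.165],np.radians(-18.5))
E
```

```text
pos [ 0.484  -0.0859  0.1654] tooly -18.62
d cm [-29.21   5.72   0.04] w [-0.002  0.    -0.002]
```

Request:
arm_command(
  increments=[
    {"dx": -4, "dy": 0.8, "dz": 0, "wx": 0, "wy": 0, "wz": 0, "grip": 0.3},
    {"dx": -8, "dy": 1.6, "dz": 0, "wx": 0, "wy": 0, "wz": 0, "grip": 0.3},
    {"dx": -12, "dy": 2.4, "dz": 0, "wx": 0, "wy": 0, "wz": 0, "grip": 0.3},
    {"dx": -16, "dy": 3.1, "dz": 0, "wx": 0, "wy": 0, "wz": 0, "grip": 0.3},
    {"dx": -20, "dy": 3.9, "dz": 0, "wx": 0, "wy": 0, "wz": 0, "grip": 0.3},
    {"dx": -24, "dy": 4.7, "dz": 0, "wx": 0, "wy": 0, "wz": 0, "grip": 0.3},
    {"dx": -27, "dy": 5.3, "dz": 0, "wx": 0, "wy": 0, "wz": 0, "grip": 0.3},
    {"dx": -29.2, "dy": 5.7, "dz": 0, "wx": 0, "wy": 0, "wz": 0, "grip": 0.3},
    {"dx": -29.2, "dy": 5.7, "dz": 0, "wx": 0, "wy": 0, "wz": 0, "grip": 0.3},
    {"dx": -29.2, "dy": 5.7, "dz": 0, "wx": 0, "wy": 0, "wz": 0, "grip": 0.3},
  ],
)

```text
clock: 15.65
eef_pos: [0.4458, -0.3792, 0.1651]
tool_rot: [0.812, 0.584, -0.0, -0.002]
ft_force: [0.8, 0.2, -1.1]
grip_width: 0.0094
grasp_force: 58.6
```

Request:
arm_command(
  increments=[
    {"dx": 0, "dy": 0, "dz": 0, "wx": 0, "wy": 0, "wz": 0, "grip": 0.3},
    {"dx": 0, "dy": 0, "dz": 0, "wx": 0, "wy": 0, "wz": 0, "grip": 0.3},
    {"dx": 0, "dy": 0, "dz": 0, "wx": 0, "wy": 0, "wz": 0, "grip": 0.3},
  ],
)

```text
clock: 15.95
eef_pos: [0.4469, -0.3785, 0.1667]
tool_rot: [0.811, 0.585, 0.0, -0.0]
ft_force: [-0.5, -0.1, -1.3]
grip_width: 0.0095
grasp_force: 58.6
```

```bash
python3 - <<'E'
from h import *
rel([.445,-.381,.165],np.radians(-18.5))
p,d,c=shot('wrist','w9'); P=cloud('wrist',d,c)
x,y,z=P[...,0],P[...,1],P[...,2]
m=(d>0)&(z>.048)&(z<.06)&(x>.41)&(x<.52)&(y>-.38)&(y<-.27)
m=cv2.morphologyEx(m.astype(np.uint8),cv2.MORPH_OPEN,np.ones((3,3)))>0
print(cv2.minAreaRect((P[m][:,:2]*1000).astype(np.float32)),m.sum(),np.median(z[m]))
v,u=np.where(m); print(u.min(),u.max(),v.min(),v.max())
E
```

```text
pos [ 0.4469 -0.3785  0.1667] tooly -18.42
d cm [-0.3  -0.1   0.17] w [-0.    -0.     0.001]
((440.9631652832031, -316.1848449707031), (58.88678741455078, 5.020580291748047), 71.00464630126953) 507 0.05396041522585872
238 246 87 170
```

View pics/w9.png

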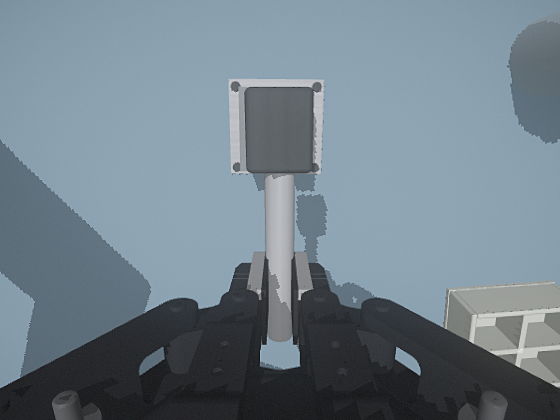

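Request:
arm_command(
  increments=[
    {"dx": 0, "dy": 4, "dz": 0, "wx": 0, "wy": 0, "wz": 0, "grip": 0.3},
    {"dx": 0, "dy": 7, "dz": 0, "wx": 0, "wy": 0, "wz": 0, "grip": 0.3},
    {"dx": 0, "dy": 7, "dz": 0, "wx": 0, "wy": 0, "wz": 0, "grip": 0.3},
    {"dx": 0, "dy": 7, "dz": 0, "wx": 0, "wy": 0, "wz": 0, "grip": 0.3},
    {"dx": 0, "dy": 7, "dz": 0, "wx": 0, "wy": 0, "wz": 0, "grip": 0.3},
    {"dx": 0, "dy": 7, "dz": 0, "wx": 0, "wy": 0, "wz": 0, "grip": 0.3},
  ],
)

```text
clock: 16.6
eef_pos: [0.5122, -0.4014, 0.1671]
tool_rot: [0.812, 0.584, -0.0, -0.0]
ft_force: [0.6, -0.1, -2.4]
grip_width: 0.0096
grasp_force: 58.8
```

```bash
python3 - <<'E'
from h import *
o=monitor.get_obs(); M=R.from_quat(o['tool_rot']).as_matrix()
p,d,c=shot('wrist','w10'); P=cloud('wrist',d,c)
x,y,z=P[...,0],P[...,1],P[...,2]
m=(d>0)&(z>.05)&(z<.058)&(x>.41)&(x<.52)&(y>-.38)&(y<-.27)
m=cv2.morphologyEx(m.astype(np.uint8),cv2.MORPH_OPEN,np.ones((3,3)))>0
print(o['eef_pos'],cv2.minAreaRect((P[m][:,:2]*1000).astype(np.float32)),m.sum(),np.median(z[m]))
T=(P-o['eef_pos'])@M; t=T[m]; print('tool-frame rim extents',np.percentile(t[:,:2],[1,99],axis=0), t[:,:2].min(0),t[:,:2].max(0))
w=t[(t[:,0]<t[:,0].min()+.007)]; ys=np.sort(w[:,1]); i=np.argmax(np.diff(ys)); print('notch',ys[i],ys[i+1])
# pin in tool frame: head top & shank
h=(T[...,2]<-.0175)&(T[...,2]>-.03)&(T[...,0]>.035)&(T[...,0]<.09)&(abs(T[...,1])<.02)
print('head tool ext',np.percentile(T[h],[1,50,99],axis=0))
cv2.imwrite('pics/w10c.png',cv2.resize(p[40:240,60:340,::-1],None,fx=2.5,fy=2.5))
E
```

```text
[ 0.51218949 -0.40142964  0.16708153] ((463.1568603515625, -323.6231689453125), (59.517032623291016, 52.875205993652344), 71.28197479248047) 2872 0.05391621284694995
tool-frame rim extents [[ 0.02878546 -0.09676929]
 [ 0.08774286 -0.0449865 ]] [ 0.02838574 -0.09767723] [ 0.08803468 -0.04471799]
notch -0.07963518573848809 -0.06226678179671557
head tool ext [[ 0.04816696 -0.01011568 -0.02112211]
 [ 0.06312659  0.00143382 -0.0195789 ]
 [ 0.0768507   0.01311913 -0.01781321]]
```

View pics/w10c.png

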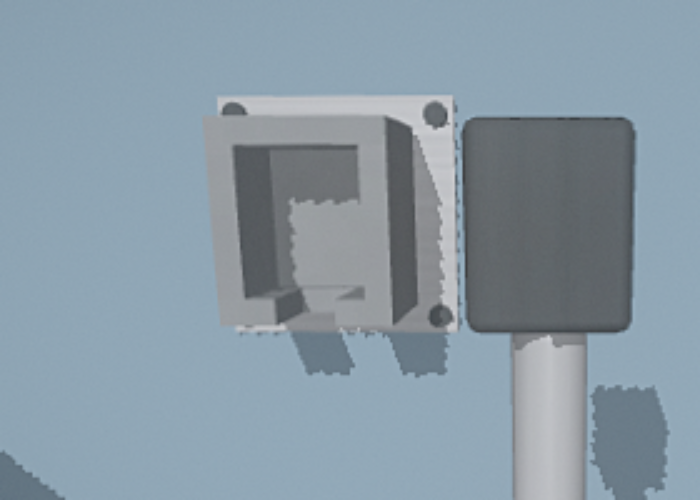

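Request:
arm_command(
  increments=[
    {"dx": -0.45, "dy": -4, "dz": 0, "wx": 0, "wy": 0, "wz": 0, "grip": 0.3},
    {"dx": -0.45, "dy": -7.25, "dz": 1, "wx": 0, "wy": 0, "wz": 0, "grip": 0.3},
    {"dx": -0.45, "dy": -7.25, "dz": 4, "wx": 0, "wy": 0, "wz": 0, "grip": 0.3},
    {"dx": -0.45, "dy": -7.25, "dz": 7, "wx": 0, "wy": 0, "wz": 0, "grip": 0.3},
    {"dx": -0.45, "dy": -7.25, "dz": 8.5, "wx": 0, "wy": 0, "wz": 0, "grip": 0.3},
    {"dx": -0.45, "dy": -7.25, "dz": 8.5, "wx": 0, "wy": 0, "wz": 0, "grip": 0.3},
    {"dx": -0.45, "dy": -7.25, "dz": 8.5, "wx": 0, "wy": 0, "wz": 0, "grip": 0.3},
    {"dx": -0.45, "dy": -7.25, "dz": 8.5, "wx": 0, "wy": 0, "wz": 0, "grip": 0.3},
    {"dx": -0.45, "dy": -7.25, "dz": 8.5, "wx": 0, "wy": 0, "wz": 0, "grip": 0.3},
  ],
)

```text
clock: 17.55
eef_pos: [0.4437, -0.3837, 0.0833]
tool_rot: [0.812, 0.584, 0.0, 0.001]
ft_force: [0.4, -0.6, -1.7]
grip_width: 0.0094
grasp_force: 59.0
```

```bash
python3 - <<'E'
from h import *
rel([.4418,-.3825,.0237],np.radians(-18.6))
E
```

```text
pos [ 0.4437 -0.3837  0.0833] tooly -18.51
d cm [ 0.06 -0.23  5.96] w [0.003 0.001 0.002]
```

Request:
arm_command(
  increments=[
    {"dx": 0.05, "dy": -0.2, "dz": 0, "wx": 0, "wy": 0, "wz": 0, "grip": 0.3},
    {"dx": 0.05, "dy": -0.2, "dz": 0.5, "wx": 0, "wy": 0, "wz": 0, "grip": 0.3},
    {"dx": 0.05, "dy": -0.2, "dz": 1.2, "wx": 0, "wy": 0, "wz": 0, "grip": 0.3},
    {"dx": 0.05, "dy": -0.2, "dz": 1.8, "wx": 0, "wy": 0, "wz": 0, "grip": 0.3},
    {"dx": 0.05, "dy": -0.2, "dz": 1.8, "wx": 0, "wy": 0, "wz": 0, "grip": 0.3},
    {"dx": 0.05, "dy": -0.2, "dz": 1.8, "wx": 0, "wy": 0, "wz": 0, "grip": 0.3},
    {"dx": 0.05, "dy": -0.2, "dz": 1.8, "wx": 0, "wy": 0, "wz": 0, "grip": 0.3},
  ],
)

```text
clock: 18.25
eef_pos: [0.4412, -0.382, 0.0637]
tool_rot: [0.812, 0.584, 0.0, 0.0]
ft_force: [0.5, -0.8, -1.6]
grip_width: 0.0097
grasp_force: 59.0
```

```bash
python3 - <<'E'
from h import *
rel([.4418,-.3825,.0237],np.radians(-18.6))
o=monitor.get_obs(); M=R.from_quat(o['tool_rot']).as_matrix()
p,d,c=shot('wrist','w11'); P=cloud('wrist',d,c); z=P[...,2]; T=(P-o['eef_pos'])@M
m=(z>.050)&(z<.058)&(T[...,0]>.02)&(T[...,0]<.1)&(abs(T[...,1])<.04)&(abs(T[...,1])>.0145)
for s in (-1,1):
    k=m&(np.sign(T[...,1])==s); print(s,k.sum(), np.percentile(T[k],[2,98],axis=0).round(4).tolist() if k.any() else '')
h=(T[...,2]<-.0175)&(T[...,2]>-.03)&(T[...,0]>.035)&(T[...,0]<.09)&(abs(T[...,1])<.0145)
print('head',np.percentile(T[h],[1,50,99],axis=0).round(4).tolist())
cv2.imwrite('pics/w11c.png',cv2.resize(p[60:340,130:430,::-1],None,fx=2,fy=2))
E
```

```text
pos [ 0.4412 -0.382   0.0637] tooly -18.51
d cm [-0.03  0.08  4.  ] w [0.    0.    0.002]
-1 2825 [[0.0339, -0.0233, 0.0085], [0.0914, -0.0152, 0.0117]]
1 3300 [[0.0331, 0.0152, 0.0085], [0.0913, 0.0284, 0.0121]]
head [[0.0482, -0.0104, -0.0211], [0.0631, 0.0011, -0.0196], [0.0769, 0.0128, -0.0178]]
```

View pics/w11c.png

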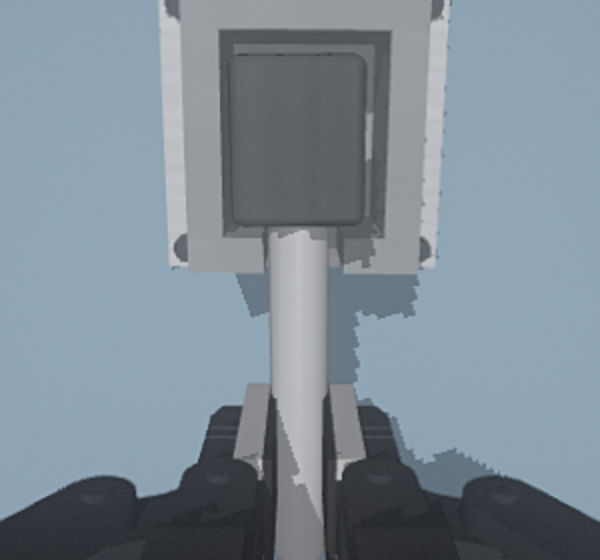

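Request:
arm_command(
  increments=[
    {"dx": 0, "dy": 0.12, "dz": 0, "wx": 0, "wy": 0, "wz": 0, "grip": 0.3},
    {"dx": 0, "dy": 0.12, "dz": 0.5, "wx": 0, "wy": 0, "wz": 0, "grip": 0.3},
    {"dx": 0, "dy": 0.12, "dz": 1.2, "wx": 0, "wy": 0, "wz": 0, "grip": 0.3},
    {"dx": 0, "dy": 0.12, "dz": 1.9, "wx": 0, "wy": 0, "wz": 0, "grip": 0.3},
    {"dx": 0, "dy": 0.12, "dz": 2.6, "wx": 0, "wy": 0, "wz": 0, "grip": 0.3},
    {"dx": 0, "dy": 0.12, "dz": 3.2, "wx": 0, "wy": 0, "wz": 0, "grip": 0.3},
    {"dx": 0, "dy": 0.12, "dz": 3.5, "wx": 0, "wy": 0, "wz": 0, "grip": 0.3},
    {"dx": 0, "dy": 0.12, "dz": 3.5, "wx": 0, "wy": 0, "wz": 0, "grip": 0.3},
    {"dx": 0, "dy": 0.12, "dz": 3.5, "wx": 0, "wy": 0, "wz": 0, "grip": 0.3},
    {"dx": 0, "dy": 0.12, "dz": 3.5, "wx": 0, "wy": 0, "wz": 0, "grip": 0.3},
  ],
)

```text
clock: 19.3
eef_pos: [0.4425, -0.3825, 0.0291]
tool_rot: [0.812, 0.584, 0.0, 0.0]
ft_force: [0.5, 0.1, -1.7]
grip_width: 0.0095
grasp_force: 59.0
```

Request:
arm_command(
  increments=[
    {"dx": 0, "dy": 0, "dz": 0.2, "wx": 0, "wy": 0, "wz": 0, "grip": 0.3},
    {"dx": 0, "dy": 0, "dz": 0.2, "wx": 0, "wy": 0, "wz": 0, "grip": 0.3},
    {"dx": 0, "dy": 0, "dz": 0.2, "wx": 0, "wy": 0, "wz": 0, "grip": 0.3},
    {"dx": 0, "dy": 0, "dz": 0.2, "wx": 0, "wy": 0, "wz": 0, "grip": 0.3},
  ],
)

```text
clock: 19.7
eef_pos: [0.4422, -0.3822, 0.0268]
tool_rot: [0.812, 0.584, 0.0, 0.0]
ft_force: [0.1, -0.5, -1.2]
grip_width: 0.0097
grasp_force: 59.0
```

No contact yet; lower in small steps.

Request:
arm_command(
  increments=[
    {"dx": 0, "dy": 0, "dz": 0.15, "wx": 0, "wy": 0, "wz": 0, "grip": 0.3},
    {"dx": 0, "dy": 0, "dz": 0.2, "wx": 0, "wy": 0, "wz": 0, "grip": 0.3},
    {"dx": 0, "dy": 0, "dz": 0.2, "wx": 0, "wy": 0, "wz": 0, "grip": 0.3},
    {"dx": 0, "dy": 0, "dz": 0.2, "wx": 0, "wy": 0, "wz": 0, "grip": 0.3},
  ],
)

```text
clock: 20.1
eef_pos: [0.4422, -0.3822, 0.0246]
tool_rot: [0.812, 0.584, -0.0, -0.0]
ft_force: [0.0, -0.1, -1.2]
grip_width: 0.0094
grasp_force: 59.0
```

Request:
arm_command(
  increments=[
    {"dx": 0, "dy": 0, "dz": 0.1, "wx": 0, "wy": 0, "wz": 0, "grip": 0.3},
    {"dx": 0, "dy": 0, "dz": 0.1, "wx": 0, "wy": 0, "wz": 0, "grip": 0.3},
    {"dx": 0, "dy": 0, "dz": 0.1, "wx": 0, "wy": 0, "wz": 0, "grip": 0.3},
  ],
)

```text
clock: 20.4
eef_pos: [0.4423, -0.3824, 0.0238]
tool_rot: [0.812, 0.584, 0.0, 0.0]
ft_force: [0.1, -0.2, -0.7]
grip_width: 0.0092
grasp_force: 59.1
```

Request:
arm_command(
  increments=[
    {"dx": 0, "dy": 0, "dz": 0.08, "wx": 0, "wy": 0, "wz": 0, "grip": 0.3},
    {"dx": 0, "dy": 0, "dz": 0.08, "wx": 0, "wy": 0, "wz": 0, "grip": 0.3},
    {"dx": 0, "dy": 0, "dz": 0.08, "wx": 0, "wy": 0, "wz": 0, "grip": 0.3},
  ],
)

```text
clock: 20.7
eef_pos: [0.4423, -0.3825, 0.0232]
tool_rot: [0.812, 0.584, -0.0, 0.0]
ft_force: [-0.9, 0.0, 2.5]
grip_width: 0.0093
grasp_force: 59.3
```

```bash
python3 - <<'E'
from h import *
o=monitor.get_obs(); M=R.from_quat(o['tool_rot']).as_matrix(); print(o['eef_pos'],o['ft_force'])
p,d,c=shot('wrist','w12'); P=cloud('wrist',d,c); z=P[...,2]; T=(P-o['eef_pos'])@M
m=(T[...,0]>.05)&(T[...,0]<.075)&(abs(T[...,1])<.009); print('head top',np.median(z[m]))
m=(T[...,0]>.02)&(T[...,0]<.1)&(abs(T[...,1])<.03)&(abs(T[...,1])>.022)&(z>.045); print('rim',np.median(z[m]))
E
```

```text
[ 0.44228704 -0.38245782  0.02323712] [-0.89966498  0.01679462  2.54876177]
head top 0.04426228645573241
rim 0.05392995506457463
```

Request:
arm_command(
  increments=[
    {"dx": 0, "dy": 0, "dz": 0, "wx": 0, "wy": 0, "wz": 0, "grip": 1.2},
    {"dx": 0, "dy": 0, "dz": 0, "wx": 0, "wy": 0, "wz": 0, "grip": 2},
    {"dx": 0, "dy": 0, "dz": 0, "wx": 0, "wy": 0, "wz": 0, "grip": 3.5},
    {"dx": 0, "dy": 0, "dz": 0, "wx": 0, "wy": 0, "wz": 0, "grip": 4},
    {"dx": 0, "dy": 0, "dz": 0, "wx": 0, "wy": 0, "wz": 0, "grip": 4},
    {"dx": 0, "dy": 0, "dz": -2, "wx": 0, "wy": 0, "wz": 0, "grip": 4},
    {"dx": 0, "dy": 0, "dz": -6, "wx": 0, "wy": 0, "wz": 0, "grip": 4},
    {"dx": 0, "dy": 0, "dz": -10, "wx": 0, "wy": 0, "wz": 0, "grip": 4},
    {"dx": 0, "dy": 0, "dz": -14, "wx": 0, "wy": 0, "wz": 0, "grip": 4},
    {"dx": 0, "dy": 0, "dz": -14, "wx": 0, "wy": 0, "wz": 0, "grip": 4},
  ],
)

```text
clock: 21.75
eef_pos: [0.4453, -0.3849, 0.1698]
tool_rot: [0.812, 0.584, 0.002, 0.006]
ft_force: [0.9, -0.6, -0.6]
grip_width: 0.0401
grasp_force: 0.0
```

Request:
arm_command(
  increments=[
    {"dx": 0, "dy": 0, "dz": 0, "wx": 0, "wy": 0, "wz": 0, "grip": 4},
    {"dx": 0, "dy": 0, "dz": 0, "wx": 0, "wy": 0, "wz": 0, "grip": 4},
    {"dx": 0, "dy": 0, "dz": 0, "wx": 0, "wy": 0, "wz": 0, "grip": 4},
  ],
)

```text
clock: 22.05
eef_pos: [0.4413, -0.3814, 0.161]
tool_rot: [0.812, 0.584, -0.0, -0.002]
ft_force: [-0.7, -0.8, -0.5]
grip_width: 0.0398
grasp_force: 0.0
```

```bash
python3 - <<'E'
from h import *
o=monitor.get_obs(); M=R.from_quat(o['tool_rot']).as_matrix(); print(o['eef_pos'],o['ft_force'])
p,d,c=shot('wrist','w13'); P=cloud('wrist',d,c); z=P[...,2]; T=(P-o['eef_pos'])@M
for a in (.07,.06,.05,.04,.02,.0,-.02): 
    m=(abs(T[...,0]-a)<.003)&(abs(T[...,1]-.001)<.003)&(d>.12); print(a,np.median(z[m]).round(4))
E
```

```text
[ 0.44125801 -0.38139659  0.16097347] [-0.7404618  -0.76646568 -0.52350373]
0.07 0.0441
0.06 0.044
0.05 0.044
0.04 0.0373
0.02 0.0369
0.0 0.0371
-0.02 0.0371
```

View pics/w13.png

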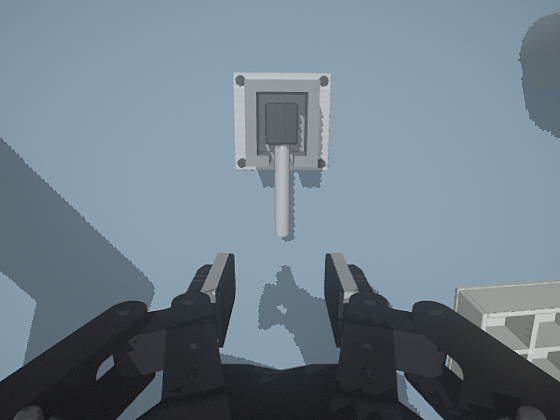

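The picture shows the head, around (281,123), seated level in the pocket. The shank lies in the notch and sticks out to (282,236), and the gripper is clear.

```bash
python3 -c "
from workcell import job
print(job.job_done())"
```

```text
the job is handed in; nothing more can be done
None
```

The lock pin was drawn out of the bores, laid flat on the large black mat and released, then taken up by its shank and parked in the grey holder, head on the pocket floor and shank out through the notch; handed in at about 22 s, with nothing else touched.

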